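Hook the earthing link under the earth post's cap

ROBOT

A 6-joint arm with a two-finger parallel gripper is mounted at the origin on the work surface. World frame = base frame: x ahead of the robot, y to its left, z up, the work surface at z = 0. Lengths are in m, angles in rad, forces in N, time in s.
With the tool pointing down it reaches from about 0.425 to 1.125 m from the base axis. Payload 14.9 kg.
Tool frame: the origin (TCP) lies at the very end of the fingers, on their centre line; the grasp point (between the pads) lies 19 mm behind it; z points along the fingers, y is the direction in which the jaws open and shut (so a half turn about z gives the same grasp; the last joint's range is limited). The gripper opens to 91 mm and grips with 3 to 60 N. Pads are 32 mm wide; open, the fingers measure 118 mm over their backs; the gripper's body (76 mm by 178 mm) begins 60 mm behind the grasp point.
Start: joints at [-1.214, 0.379, 1.734, -0, 1.028, -0.033], TCP at [0.266, -0.648, 0.214] pointing down, gripper open.
Joint ranges: [-2.77, 2.77], [-0.74, 2.19], [0, 2.66], [-1.06, 4.2], [0.31, 2.87], [-3.08, 3.08]. Speed limits (rad/s): [1.89, 1.89, 2.39, 3.14, 3.14, 3.14].

INTERFACE

Orientations are given as a 3x3 rotation matrix whose columns are the frame's x, y, z axes.
In Python, from bench import bot, optics gives the robot as it stands.
- The arm moves only by the tool move_arm, never from a script. Its argument "rows" is a list of rows, each a list of 7 numbers: the closure, from 0 (fully open) to 1 (shut), then the shift along the tool's x, y, z in m, then the turn, a rotation vector about the tool's x, y, z in rad. A call has exactly 5 rows; each row is the pose to reach, as a shift and turn from the pose commanded when the call began, along the tool's axes at that moment; what a row does not reach only later rows make up. A row lasts 1/10 s, in which the tool goes at most 50 mm and 8.59 degrees, less where a joint would pass 70% of its speed; a pose out of reach is approached as far as the arm can. A call with a gripper value outside its range is refused whole. The fingers move at their own pace and stop on an object; "squeeze" is the grip in N (left out, the last holds). Time passes only in rows, so rows that repeat a pose let the fingers close, or fill a call up. It gives the time, the measured TCP pose, the force and the opening at its end, in the units of the state.
- bot.state(): the state, without advancing time (a new reading comes with each control period).
- optics.get_image(name): name is "side" or "top"; returns (picture, depth): 400x640x3 uint8, red, green, blue; 400x640 float32, m along the optical axis (not along the pixel's ray), 0 where there is no reading.
- optics.camera_params(name): a dict with "fx", "fy", "cx", "cy" (pixels), "eye" and "attitude" of the camera in the world. Camera axes: x right, y down, z forward; pixel columns grow to the right and rows downward; lengths in m; the calibration is good to about 2 mm. A picture is of the moment at which its call begins. camera_params takes no time and is no camera call.
- bot.close_job(): hands the job in, once; it reports no verdict.
The state is a dict: "time_s": time; "joint_pos": joint angles; "qd": joint speeds; "tau": joint torques, N m; "tcp_pos": TCP position; "tool_rot": TCP orientation; "wrist_force": force on the tool from outside, world axes, zero at the start; "wrist_torque": the same for the moment, N m; "finger_gap": opening from 0.0 (shut) to 1.0 (fully open).
Only numpy, scipy, OpenCV 4.12 (cv2) and the standard library are available. Lean on these libraries where they do the work, as an engineer would, in place of code of your own. Each camera call takes 0.05 s, during which the arm holds its last target.

TASK

Make the bench safe: take the copper link by its orange grip and hook its oblong eye over the wide brass cap of the post with the green base (tilt it to get past the cap), then lay it level so that it rests flat on the green base under the cap and cannot lift off, and let go. Leave the steel link with the black grip where it lies.

Things in the scene. Friction and masses are not known exactly. Their poses are not given: they have to be found in the camera images.
- link: Loose copper link, 0.26 kg, flat 5 mm plate. Oblong eye 44 mm (x) by 84 mm (y), corners cut 12 mm, in 14 mm wide rails; tab out to x=+118 mm with an upright orange grip block 16 (x) by 44 (y) mm, z 5 to 51 mm, centred at x=+84, y=0. Origin: eye's centre, underside; x to the grip, z up. Grip starts pointing back along -x, within 20 deg. Mass centre near x=+29 mm.
- earth_post: Fixed post, GREEN base disc 130 mm wide, 25 mm high; brass neck 10 mm thick, z 25 to 55; round brass cap 52 mm wide, rim z 55 to 59, domed to 65 mm. Origin: bench, post's axis. A level eye cannot pass the cap. Tilted 35-40 deg about the link's y, rail far from the grip low and slid under the cap to the neck, it clears as the grip side swings down. Any heading of the link will do.
- live_post: Fixed post of exactly the same shape with a RED base: not the one to use. Origin as for the green one, which stands beside it, axes at least 160 mm apart.
- spare_link: Loose steel link with a BLACK grip, same outline, grip and origin as the copper link, but its plate is closed except for a 24 mm round hole: does not fit; leave it where it lies.
Mind the look-alikes: they are no part of the job. Of the things that look like the earth_post, the largest one is meant.

How it is judged:
At the end, for the whole second after the job is handed in: The copper link lies level (within 8.5 degrees, grip upwards) and still on the green base, released: its eye's centre is within 45 mm of the post's axis and its underside 15 to 35 mm above the bench (25 mm when flat on the base), so that the cap is above the plate and holds it down (horizontal distance between link and earth_post below 0.045 m and z of link in the frame of earth_post between 0.015 and 0.035 m and angle between link's own z axis and vertical below 0.15 rad and linear speed of link below 0.02 m/s); the robot touches nothing.
It fails at once if the steel link is moved by more than 30 mm (distance of spare_link from where it was at the start of the episode above 0.03 m).
It also fails if it takes over 51 s, if anything falls off the work surface, if the arm or the gripper's body presses on something with over 40 N, if the wrist force passes 120 N, or if a joint passes its speed limit or range.

## Working session

There is one attempt and no reset: what is moved stays moved. The work goes in short steps, Python scripts to look and compute and a tool call to move; the robot and the scene stay as the last step left them, time stands still between calls to the robot, and variables do not carry over. Pictures are saved under pics/ and viewed, and the job is handed in when it is done.

Besides the shell and the picture viewer there is one more tool, called after "Call:" by a JSON object that holds its "fn" and its "kwargs", one argument or row to a line. move_arm: Moves the arm, as the interface text tells. Its arguments: {"type":"object","properties":{"rows":{"type":"array"},"squeeze":{"type":"number"}},"required":["rows"]}

```bash
ls; mkdir -p pics; python3 - <<'E'
from bench import bot, optics
import cv2,numpy as np
s=bot.state(); print(s)
for n in("top","side"):
    im,d=optics.get_image(n); cv2.imwrite(f"pics/{n}0.png",im[:,:,::-1]); np.savez(f"{n}0.npz",im=im,d=d)
    print(n,optics.camera_params(n))
E
```

```text
pics
{'time_s': 0.0, 'joint_pos': array([-1.21428995e+00,  3.79416986e-01,  1.73478187e+00,  2.46174511e-05,
        1.02848606e+00, -3.33109297e-02]), 'qd': array([ 1.46607618e-03,  1.86407691e-05, -1.01686474e-05, -3.55171728e-04,
       -1.67040612e-03,  2.09677943e-04]), 'tau': array([ 1.40362259e-03, -7.63720751e+01, -4.34365654e+01,  6.51174202e-02,
        4.24578390e-02, -4.86438341e-05]), 'tcp_pos': array([ 0.26586836, -0.64711693,  0.21328182]), 'tool_rot': array([[ 9.24983346e-01,  3.80007472e-01, -3.61441360e-04],
       [ 3.80007640e-01, -9.24982773e-01,  1.03093811e-03],
       [ 5.74371519e-05, -1.09095106e-03, -9.99999403e-01]]), 'wrist_force': array([ 0.96807891, -0.27464692, -0.64114123]), 'wrist_torque': array([-0.04884268,  0.01659095, -0.0123343 ]), 'finger_gap': 1.0012771160149545}
top {'fx': 513.2298788291694, 'fy': 513.2298788291694, 'cx': 323.8492052673898, 'cy': 200.21291384454935, 'eye': array([ 0.48621093, -0.05552396,  1.10734599]), 'attitude': array([[-0.01220097, -0.98801661,  0.15386457],
       [-0.99938777,  0.01709523,  0.03052603],
       [-0.03279057, -0.15339792, -0.9876203 ]])}
side {'fx': 409.7201175240679, 'fy': 409.7201175240679, 'cx': 317.4926232851661, 'cy': 199.65326024958762, 'eye': array([ 0.5819661 , -0.84215354,  0.6522206 ]), 'attitude': array([[ 9.98608700e-01, -3.15888783e-02,  4.22232892e-02],
       [-5.27280423e-02, -6.07972261e-01,  7.92205455e-01],
       [ 6.45706863e-04, -7.93329612e-01, -6.08792009e-01]])}
```

View pics/top0.png

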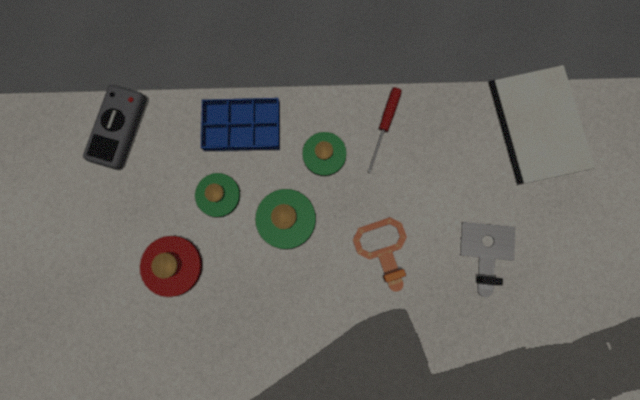

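View pics/side0.png

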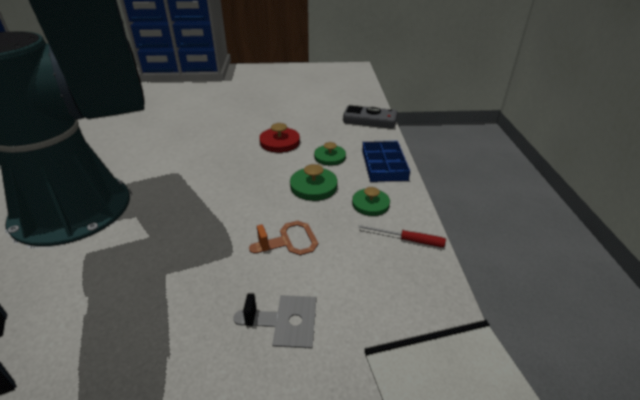

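The top view shows the copper link with its eye at about (380,238) and orange grip at (395,275). The largest green-based post is at (286,218), with two smaller green look-alikes at (217,194) and (324,153). The red post is at (170,266) and the steel link at (488,250). Next I'll measure these.

```bash
cat > h.py <<'E'
import numpy as np,cv2
from bench import bot,optics
def P(n):
    c=optics.camera_params(n); return c
def ray(n,uv):
    c=P(n); uv=np.atleast_2d(uv).astype(float)
    d=np.stack([(uv[:,0]-c['cx'])/c['fx'],(uv[:,1]-c['cy'])/c['fy'],np.ones(len(uv))],1)
    return c['eye'],d@c['attitude'].T
def onz(n,uv,z):
    e,d=ray(n,uv); t=(z-e[2])/d[:,2]; return e+d*t[:,None]
def cloud(n,d):
    v,u=np.mgrid[:400,:640]; e,r=ray(n,np.stack([u.ravel(),v.ravel()],1))
    return (e+r*d.reshape(-1,1)).reshape(400,640,3)
def proj(n,p):
    c=P(n); q=(np.atleast_2d(p)-c['eye'])@c['attitude']
    return np.stack([q[:,0]/q[:,2]*c['fx']+c['cx'],q[:,1]/q[:,2]*c['fy']+c['cy']],1)
E
python3 - <<'E'
from h import *
np.set_printoptions(precision=4,suppress=True)
for n in("top","side"):
    f=np.load(n+"0.npz"); im=f['im'];d=f['d']; C=cloud(n,d)
    hsv=cv2.cvtColor(im,cv2.COLOR_RGB2HSV)
    g=cv2.inRange(hsv,(45,100,40),(85,255,255))
    k,lab,st,ce=cv2.connectedComponentsWithStats(g)
    for i in range(1,k):
        if st[i,4]>150:
            m=(lab==i).astype(np.uint8); cs,_=cv2.findContours(m,0,cv2.CHAIN_APPROX_NONE)
            c=max(cs,key=len)[:,0]
            w=onz(n,c,0.025)[:,:2].astype(np.float32)
            print(n,"green",st[i],"circle",cv2.minEnclosingCircle(w), cv2.fitEllipse(w))
    o=cv2.inRange(hsv,(3,110,50),(20,255,255)); cv2.imwrite(f"pics/m{n}.png",o)
    k,lab,st,ce=cv2.connectedComponentsWithStats(o)
    for i in range(1,k):
        if st[i,4]>60:
            m=lab==i; Q=C[m]; print(n,"or",st[i],ce[i],hsv[m].mean(0),"zrange",np.percentile(Q[:,2],[1,10,50,90,99]))
            h=Q[Q[:,2]>0.042]
            if len(h): print(" high mean",h.mean(0),len(h),h.min(0),h.max(0))
E
```

```text
top green [ 303  133   43   42 1129] circle ((0.7575128078460693, -0.023578720167279243), 0.04703637212514877) ((0.757585346698761, -0.02355273626744747), (0.09020478278398514, 0.09228512644767761), 98.93791198730469)
top green [ 196  174   43   43 1156] circle ((0.6706494092941284, 0.207655131816864), 0.04770690202713013) ((0.6712015867233276, 0.20790758728981018), (0.09051044285297394, 0.09291357547044754), 152.34713745117188)
top green [ 256  190   59   58 2172] circle ((0.6171702146530151, 0.06055590510368347), 0.06328650563955307) ((0.6173412203788757, 0.06071222200989723), (0.12287359684705734, 0.12430188059806824), 136.4897003173828)
top or [316 142  16  17 207] [323.5894 150.1111] [ 18.4203 134.4396 103.6763] zrange [0.0422 0.0443 0.0473 0.0499 0.0513]
 high mean [ 0.7592 -0.0234  0.0472] 205 [ 0.7423 -0.0393  0.0422] [ 0.7775 -0.0072  0.0515]
top or [206 184  17  17 222] [213.7793 192.3829] [ 18.5541 134.6036 102.8964] zrange [0.042  0.0442 0.0472 0.0496 0.0521]
 high mean [0.6714 0.2084 0.0518] 219 [ 0.4862 -0.0555  0.0421] [0.6907 0.2268 1.1073]
top or [272 205  24  23 421
[... 1399 characters left out ...]
.2966 0.0619] 93 [0.4993 0.2832 0.044 ] [0.5454 0.3161 0.0689]
side or [305 165  17  11 129] [313.1395 169.3566] [ 19.5581 133.2636 108.9535] zrange [0.0586 0.0605 0.0634 0.0655 0.0673]
 high mean [0.6183 0.055  0.0631] 129 [0.597  0.0362 0.0563] [0.6392 0.0748 0.068 ]
side or [366 188  12   9  76] [371.4474 191.3158] [ 19.6711 133.6184 110.5395] zrange [0.0387 0.0447 0.0477 0.0499 0.0512]
 high mean [ 0.7599 -0.0278  0.0476] 74 [ 0.7467 -0.0408  0.0433] [ 0.7746 -0.0144  0.0514]
side or [250 222  67  32 789] [280.5944 239.924 ] [ 10.6324 141.4195 110.4183] zrange [0.0029 0.0042 0.006  0.0496 0.053 ]
 high mean [ 0.4987 -0.1943  0.0727] 107 [ 0.4842 -0.8422  0.0425] [ 0.582  -0.1469  0.6522]
```

```bash
python3 - <<'E'
import cv2,numpy as np
a=np.load("top0.npz")['im'][200:300,335:435,::-1]
b=np.load("side0.npz")['im'][205:265,235:335,::-1]
cv2.imwrite("pics/z0.png",np.vstack([cv2.resize(a,None,fx=3.5,fy=3.5,interpolation=2),cv2.resize(b,None,fx=3.5,fy=3.5,interpolation=2)]))
E
```

```text
(no output)
```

View pics/z0.png

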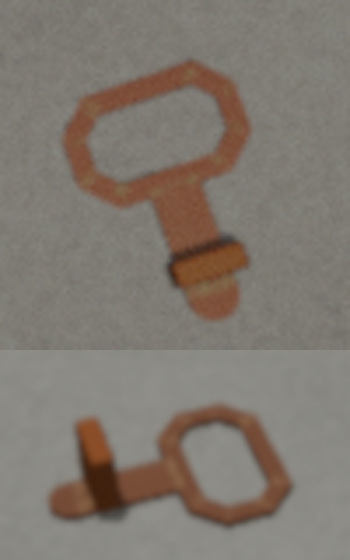

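```bash
python3 - <<'E'
from h import *
np.set_printoptions(precision=4,suppress=True)
for n in("top","side"):
    f=np.load(n+"0.npz"); im=f['im'];d=f['d']; C=cloud(n,d)
    hsv=cv2.cvtColor(im,cv2.COLOR_RGB2HSV)
    o=cv2.inRange(hsv,(3,90,40),(20,255,255))
    k,lab,st,ce=cv2.connectedComponentsWithStats(o)
    t=proj(n,[0.55,-0.14,0.005])[0]
    i=min((i for i in range(1,k) if st[i,4]>500),key=lambda i:np.hypot(*(ce[i]-t)))
    m=(lab==i).astype(np.uint8)
    cs,hi=cv2.findContours(m,cv2.RETR_CCOMP,cv2.CHAIN_APPROX_NONE)
    for c,h in zip(cs,hi[0]):
        if h[3]>=0 and len(c)>40:
            w=onz(n,c[:,0],0.005)[:,:2].astype(np.float32)
            M=cv2.moments(w.reshape(-1,1,2)); print(n,"hole centroid",M['m10']/M['m00'],M['m01']/M['m00'],cv2.minAreaRect(w))
    Q=C[(m>0)&(d>0)]; h=Q[(Q[:,2]>0.046)&(Q[:,2]<.06)][:,:2].astype(np.float32)
    print("griptop",(h.max(0)+h.min(0))/2,h.mean(0),cv2.minAreaRect(h))
s=bot.state()
E
```

```text
top hole centroid 0.5742265174538818 -0.13924766349647116 ((0.5741848945617676, -0.1390848159790039), (0.04861203581094742, 0.08892978727817535), 17.587182998657227)
griptop [ 0.4938 -0.1644] [ 0.494  -0.1641] ((0.4938781261444092, -0.16418221592903137), (0.015584039501845837, 0.042830515652894974), 18.64063262939453)
side hole centroid 0.5747832663717005 -0.13850210333303375 ((0.5743860006332397, -0.13842692971229553), (0.05042911693453789, 0.08994566649198532), 18.098772048950195)
griptop [ 0.495  -0.1666] [ 0.4954 -0.1671] ((0.49506261944770813, -0.16539296507835388), (0.01492886058986187, 0.04102031886577606), 17.988037109375)
```

```bash
cat >> h.py <<'E'
from scipy.spatial.transform import Rotation as R
np.set_printoptions(precision=4,suppress=True)
YAW=np.deg2rad(18.2)
S=np.array([np.cos(YAW),np.sin(YAW),0]); L=np.array([-np.sin(YAW),np.cos(YAW),0]); Z=np.array([0,0,1.])
POST=np.array([0.617,0.0605,0])
def Rt(th): # tool rot at link tilt th(deg), far rail low
    t=np.deg2rad(th); zl=np.sin(t)*S+np.cos(t)*Z; xl=-np.cos(t)*S+np.sin(t)*Z
    return np.stack([L,-xl,-zl],1)
def delta(p,Rm,st=None):
    st=st or bot.state(); R0=st['tool_rot']
    print("t",st['time_s'],"tcp",st['tcp_pos'],"F",st['wrist_force'],"gap",st['finger_gap'],"q",st['joint_pos'])
    print("shift",R0.T@(p-st['tcp_pos']),"turn",R.from_matrix(R0.T@Rm).as_rotvec())
GX,GZ=0.084,0.010
def hook(sin,z1,th): # far rail inner-bottom corner at (sin,z1) rel. post axis -> TCP
    t=np.deg2rad(th); x,z=GX+0.022,GZ
    return POST+S*(sin-x*np.cos(t)+z*np.sin(t))+Z*(z1+x*np.sin(t)+z*np.cos(t))
E
python3 - <<'E'
from h import *
delta(np.array([0.4945,-0.165,0.12]),Rt(0))
E
```

```text
t 0.1 tcp [ 0.2659 -0.6472  0.2134] F [-0.0855 -0.2242 -0.4101] gap 1.0008893594214205 q [-1.2143  0.3793  1.7347 -0.      1.0284 -0.0332]
shift [ 0.3947 -0.3591  0.0937] turn [-0.0007 -0.0007 -1.4987]
```

Call:
{"fn": "move_arm", "kwargs": {
  "rows": [
    [0,0.035,-0.033,0,0,0,-0.14],
    [0,0.07,-0.066,0,0,0,-0.28],
    [0,0.105,-0.099,0,0,0,-0.42],
    [0,0.14,-0.132,0,0,0,-0.56],
    [0,0.175,-0.165,0,0,0,-0.7]
  ]
}}

```text
time_s: 0.6
tcp_pos: [0.3654, -0.4265, 0.2137]
tool_rot: [[0.458, 0.889, -0.0], [0.889, -0.458, 0.0], [0.0, -0.0, -1.0]]
wrist_force: [1.5, -0.8, 0.3]
finger_gap: 1.002
```

```bash
python3 - <<'E'
from h import *
delta(np.array([0.4945,-0.165,0.12]),Rt(0))
E
```

```text
t 0.6 tcp [ 0.3654 -0.4265  0.2137] F [ 1.4999 -0.8226  0.2576] gap 1.0023785112561965 q [-0.9039  0.1629  2.0163  0.0001  0.9627 -0.4283]
shift [ 0.2915 -0.005   0.0938] turn [-0.0002 -0.0003 -0.7933]
```

Call:
{"fn": "move_arm", "kwargs": {
  "rows": [
    [0,0.045,0,0,0,0,-0.14],
    [0,0.09,0,0.01,0,0,-0.28],
    [0,0.135,0,0.02,0,0,-0.42],
    [0,0.18,0,0.03,0,0,-0.56],
    [0,0.225,0,0.04,0,0,-0.7]
  ]
}}

```text
time_s: 1.1
tcp_pos: [0.4697, -0.2272, 0.1736]
tool_rot: [[-0.223, 0.975, 0.0], [0.975, 0.223, -0.0], [-0.0, 0.0, -1.0]]
wrist_force: [0.6, -0.8, -0.1]
finger_gap: 0.996
```

Call:
{"fn": "move_arm", "kwargs": {
  "rows": [
    [0,0,0,0,0,0,-0.09],
    [0,0,0,0,0,0,-0.09],
    [0,0,0,0,0,0,-0.09],
    [0,0,0,0,0,0,-0.09],
    [0,0,0,0,0,0,-0.09]
  ]
}}

```text
time_s: 1.6
tcp_pos: [0.469, -0.2296, 0.1741]
tool_rot: [[-0.302, 0.953, 0.0], [0.953, 0.302, -0.0], [-0.0, 0.0, -1.0]]
wrist_force: [0.7, 0.6, -0.2]
finger_gap: 0.998
```

```bash
python3 - <<'E'
from h import *
delta(np.array([0.4945,-0.165,0.12]),Rt(0))
E
```

```text
t 1.6 tcp [ 0.469  -0.2296  0.1741] F [ 0.6847  0.5716 -0.2074] gap 0.9979640352020148 q [-0.4999  0.1553  2.1126 -0.      0.8735 -0.8063]
shift [0.054  0.0438 0.0541] turn [ 0.0002  0.0002 -0.0113]
```

Call:
{"fn": "move_arm", "kwargs": {
  "rows": [
    [0,0.03,0.024,0.02,0,0,-0.011],
    [0,0.054,0.044,0.04,0,0,-0.011],
    [0,0.054,0.044,0.07,0,0,-0.011],
    [0,0.054,0.044,0.1,0,0,-0.011],
    [0,0.054,0.044,0.1,0,0,-0.011]
  ]
}}

```text
time_s: 2.1
tcp_pos: [0.4926, -0.1636, 0.0711]
tool_rot: [[-0.313, 0.95, -0.005], [0.95, 0.313, 0.002], [0.003, -0.004, -1.0]]
wrist_force: [-0.2, 0.4, 0.8]
finger_gap: 1.002
```

```bash
python3 - <<'E'
from h import *
delta(np.array([0.4945,-0.165,0.01]),Rt(0))
f=np.vstack([cv2.resize(optics.get_image("side")[0][190:290,200:360],(800,500)) ])
cv2.imwrite("pics/s1.png",f[:,:,::-1])
E
```

```text
t 2.1 tcp [ 0.4926 -0.1636  0.0711] F [-0.1676  0.4307  0.8268] gap 1.0023839216036612 q [-0.3655  0.3291  2.1438 -0.      0.674  -0.6843]
shift [-0.0021  0.0016  0.0611] turn [-0.0041 -0.0033  0.0012]
```

View pics/s1.png

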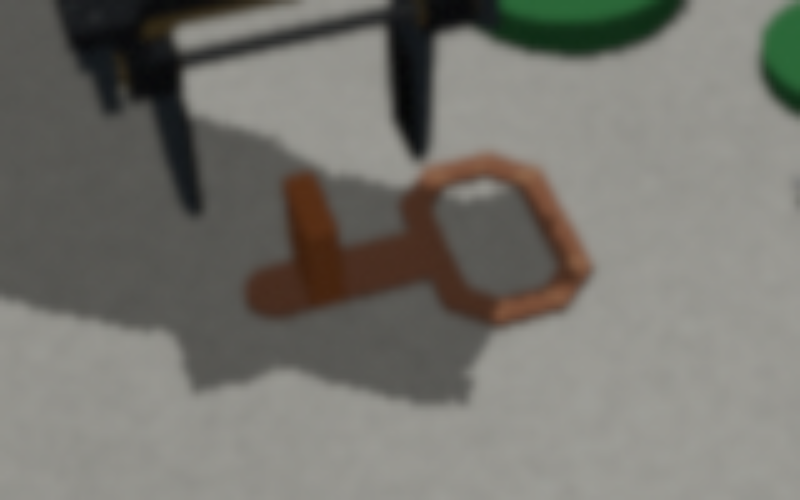

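The open jaws straddle the orange grip, at about (310,240) in the crop, with the fingers along the link's length. I'll descend.

Call:
{"fn": "move_arm", "kwargs": {
  "rows": [
    [0,0,0,0.015,0,0,0],
    [0,-0.001,0.001,0.03,0,0,0],
    [0,-0.001,0.001,0.045,0,0,0],
    [0,-0.001,0.001,0.06,0,0,0],
    [0,-0.001,0.001,0.06,0,0,0]
  ]
}}

```text
time_s: 2.65
tcp_pos: [0.495, -0.1645, 0.0123]
tool_rot: [[-0.314, 0.949, -0.002], [0.949, 0.314, 0.001], [0.001, -0.002, -1.0]]
wrist_force: [0.3, 0.4, 0.7]
finger_gap: 1.001
```

```bash
python3 - <<'E'
from h import *
delta(np.array([0.4945,-0.165,0.01]),Rt(0))
E
```

```text
t 2.65 tcp [ 0.495  -0.1645  0.0123] F [0.2633 0.4104 0.7142] gap 1.0014029056926383 q [-0.3654  0.445   2.1386  0.      0.5604 -0.6851]
shift [-0.0003 -0.0007  0.0023] turn [-0.0018 -0.0015  0.002 ]
```

Call:
{"fn": "move_arm", "kwargs": {
  "rows": [
    [0.3,0,0,0,0,0,0],
    [0.6,0,0,0,0,0,0],
    [1,0,0,0,0,0,0],
    [1,0,0,0,0,0,0],
    [1,0,0,0,0,0,0]
  ],
  "squeeze": 50
}}

```text
time_s: 3.15
tcp_pos: [0.4962, -0.1648, 0.0142]
tool_rot: [[-0.315, 0.949, 0.0], [0.949, 0.315, -0.0], [-0.0, 0.0, -1.0]]
wrist_force: [-0.4, 0.5, 0.3]
finger_gap: 0.591
```

Call:
{"fn": "move_arm", "kwargs": {
  "rows": [
    [1,0,0,0,0,0,0],
    [1,0,0,0,0,0,0],
    [1,0,0,0,0,0,0],
    [1,0,0,0,0,0,0],
    [1,0,0,0,0,0,0]
  ]
}}

```text
time_s: 3.65
tcp_pos: [0.496, -0.1647, 0.0139]
tool_rot: [[-0.315, 0.949, -0.0], [0.949, 0.315, 0.0], [0.0, -0.0, -1.0]]
wrist_force: [0.3, -0.0, 1.7]
finger_gap: 0.173
```

Call:
{"fn": "move_arm", "kwargs": {
  "rows": [
    [1,0,0,-0.02,0,0,0],
    [1,0,0,-0.05,0,0,0],
    [1,0,0,-0.09,0,0,0],
    [1,0,0,-0.13,0,0,0],
    [1,0,0,-0.16,0,0,0]
  ],
  "squeeze": 60
}}

```text
time_s: 4.15
tcp_pos: [0.4961, -0.1647, 0.176]
tool_rot: [[-0.315, 0.949, 0.001], [0.949, 0.315, -0.0], [-0.001, 0.001, -1.0]]
wrist_force: [-0.2, 0.0, -4.4]
finger_gap: 0.171
```

```bash
sed -i 's/GX,GZ=0.084,0.010/GX,GZ=0.084,0.014/' h.py; python3 - <<'E'
from h import *
delta(hook(0.030,0.085,0),Rt(0))
delta(hook(0.030,0.085,37),Rt(37))
delta(hook(0.029,0.045,37),Rt(37))
im=optics.get_image("side")[0]; cv2.imwrite("pics/s2.png",im[:,:,::-1])
E
```

```text
t 4.15 tcp [ 0.4961 -0.1647  0.176 ] F [-0.2023  0.031  -4.3748] gap 0.17069601850973018 q [-0.3652  0.1528  2.1111 -0.      0.8768 -0.6852]
shift [0.176  0.1096 0.077 ] turn [0.0007 0.0006 0.0024]
t 4.15 tcp [ 0.4961 -0.1647  0.176 ] F [-0.2023  0.031  -4.3748] gap 0.17069601850973018 q [-0.3652  0.1528  2.1111 -0.      0.8768 -0.6852]
shift [0.1759 0.1394 0.016 ] turn [0.6464 0.0013 0.0021]
t 4.15 tcp [ 0.4961 -0.1647  0.176 ] F [-0.2023  0.031  -4.3748] gap 0.17069601850973018 q [-0.3652  0.1528  2.1111 -0.      0.8768 -0.6852]
shift [0.1759 0.1384 0.056 ] turn [0.6464 0.0013 0.0021]
```

View pics/s2.png

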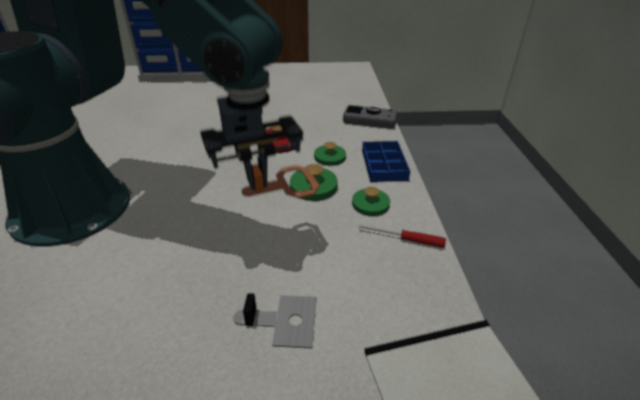

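The copper link is held level in the fingers, with its eye at about (300,182). Next I'll tilt it while carrying it over the post.

Call:
{"fn": "move_arm", "kwargs": {
  "rows": [
    [1,0.03,0.025,-0.02,0.05,0,0],
    [1,0.065,0.055,-0.03,0.18,0,0],
    [1,0.1,0.08,-0.03,0.32,0,0],
    [1,0.135,0.108,-0.03,0.46,0,0],
    [1,0.165,0.13,-0.03,0.6,0,0]
  ]
}}

```text
time_s: 4.7
tcp_pos: [0.5684, 0.0352, 0.2041]
tool_rot: [[-0.316, 0.781, -0.539], [0.949, 0.259, -0.18], [-0.001, -0.568, -0.823]]
wrist_force: [0.0, -0.8, -3.0]
finger_gap: 0.176
```

```bash
python3 - <<'E'
from h import *
delta(hook(0.030,0.090,37),Rt(37))
E
```

```text
t 4.7 tcp [0.5684 0.0352 0.2041] F [ 0.0164 -0.841  -3.0352] gap 0.1758792789852948 q [ 0.0844  0.4704  1.7187 -0.1348  1.5437 -0.1916]
shift [0.0088 0.0287 0.0277] turn [0.0414 0.0031 0.002 ]
```

Call:
{"fn": "move_arm", "kwargs": {
  "rows": [
    [1,0.004,0.012,0.01,0.025,0,0],
    [1,0.009,0.028,0.02,0.041,0.003,0.002],
    [1,0.009,0.029,0.027,0.041,0.003,0.002],
    [1,0.009,0.029,0.027,0.041,0.003,0.002],
    [1,0.009,0.029,0.027,0.041,0.003,0.002]
  ]
}}

```text
time_s: 5.2
tcp_pos: [0.5727, 0.0436, 0.1658]
tool_rot: [[-0.311, 0.762, -0.568], [0.95, 0.25, -0.185], [0.001, -0.598, -0.802]]
wrist_force: [-0.4, -0.4, -3.0]
finger_gap: 0.177
```

```bash
python3 - <<'E'
from h import *
delta(hook(0.030,0.090,37),Rt(37))
for n in("top","side"):
    im,d=optics.get_image(n); np.savez(n+"3.npz",im=im,d=d)
    c=proj(n,POST+[0,0,.07])[0].astype(int)
    f=cv2.resize(im[c[1]-50:c[1]+50,c[0]-80:c[0]+80],(800,500),interpolation=2); cv2.imwrite(f"pics/{n}3.png",f[:,:,::-1])
E
```

```text
t 5.2 tcp [0.5727 0.0436 0.1658] F [-0.4294 -0.3951 -3.0134] gap 0.17667790376570505 q [ 0.096   0.5425  1.7006 -0.1301  1.5278 -0.1726]
shift [0.0023 0.0014 0.    ] turn [ 0.0053 -0.0018 -0.0005]
```

View pics/top3.png

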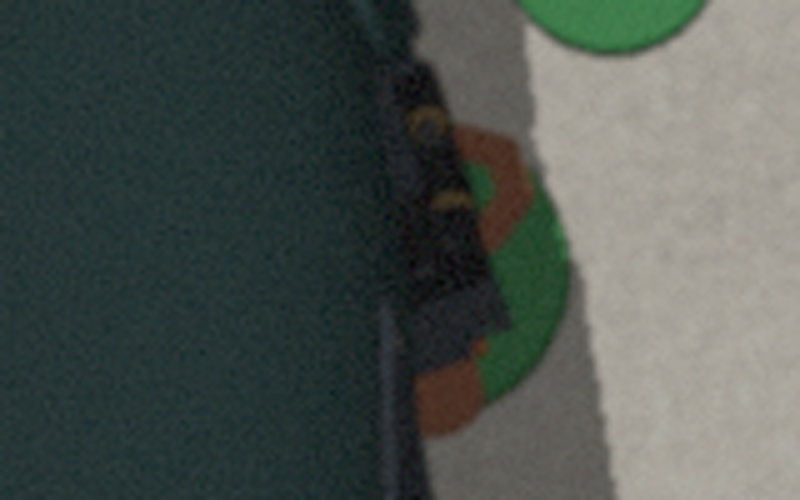

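View pics/side3.png

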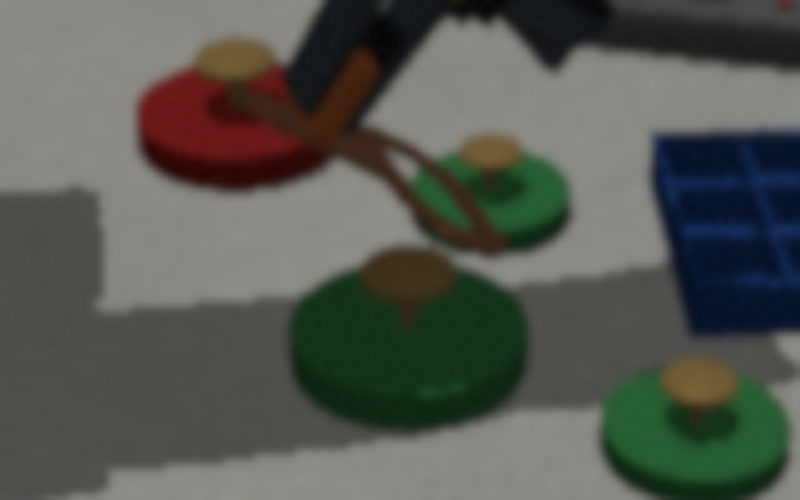

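The top view is mostly hidden by the arm, but the far rail shows at (510,180). In the side view the tilted eye, at (440,190), is above and behind the cap at (408,275). I'll check where points on the link should appear from the tool pose.

```bash
cat >> h.py <<'E'
def lk(pts,st): # link pts (mm) -> world using tool pose
    Rm=st['tool_rot']; xl,yl,zl=-Rm[:,1],-Rm[:,0],-Rm[:,2]
    o=st['tcp_pos']-xl*GX-zl*GZ
    p=np.atleast_2d(pts)/1000.; return o+p[:,:1]*xl+p[:,1:2]*yl+p[:,2:]*zl
INN=[[-22,-30,5],[-22,30,5],[-10,42,5],[10,42,5],[22,30,5],[22,-30,5],[10,-42,5],[-10,-42,5]]
OUT=[[-36,-36,5],[-36,36,5],[36,-36,5],[118,0,5]]
def view(n,name,tag=True,st=None,dots=True,w=60):
    st=st or bot.state(); im,d=optics.get_image(n)
    c=proj(n,POST+[0,0,.07])[0].astype(int); h=int(w*.625); k=800/(2*w)
    f=cv2.resize(im[c[1]-h:c[1]+h,c[0]-w:c[0]+w],None,fx=k,fy=k,interpolation=2)[:,:,::-1].copy()
    f=cv2.convertScaleAbs(f,alpha=1.6)
    if dots:
        ang=np.linspace(0,2*np.pi,16)
        cap=POST+np.stack([.026*np.cos(ang),.026*np.sin(ang),0*ang+.057],1)
        for pts,col in((lk(INN,st),(255,255,0)),(lk(OUT,st),(255,0,255)),(cap,(255,255,255))):
            for u,v in proj(n,pts): cv2.circle(f,(int((u+.5-c[0]+w)*k),int((v+.5-c[1]+h)*k)),2,col,-1)
    cv2.imwrite(f"pics/{name}.png",f); return d
E
python3 - <<'E'
from h import *
view("side","s4")
E
```

```text
(no output)
```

View pics/s4.png

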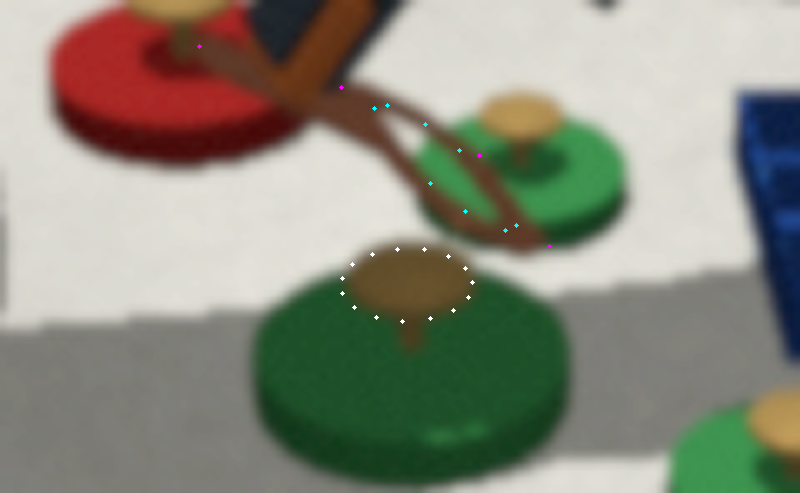

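```bash
python3 - <<'E'
from h import *
delta(hook(0.033,0.065,37),Rt(37))
delta(hook(0.033,0.044,37),Rt(37))
E
```

```text
t 5.35 tcp [0.5732 0.0437 0.1663] F [-0.6067  0.2704 -3.0406] gap 0.17289121396566834 q [ 0.0961  0.542   1.7    -0.1299  1.5279 -0.1725]
shift [0.0023 0.0186 0.019 ] turn [ 0.0064 -0.0017 -0.0007]
t 5.35 tcp [0.5732 0.0437 0.1663] F [-0.6067  0.2704 -3.0406] gap 0.17289121396566834 q [ 0.0961  0.542   1.7    -0.1299  1.5279 -0.1725]
shift [0.0022 0.0312 0.0358] turn [ 0.0064 -0.0017 -0.0007]
```

Call:
{"fn": "move_arm", "kwargs": {
  "rows": [
    [1,0.002,0.006,0.006,0.006,0,0],
    [1,0.002,0.012,0.013,0.006,-0.002,0],
    [1,0.002,0.019,0.019,0.006,-0.002,0],
    [1,0.002,0.025,0.027,0.006,-0.002,0],
    [1,0.002,0.031,0.036,0.006,-0.002,0]
  ]
}}

```text
time_s: 5.85
tcp_pos: [0.5754, 0.0471, 0.1168]
tool_rot: [[-0.313, 0.758, -0.573], [0.95, 0.249, -0.189], [-0.0, -0.603, -0.798]]
wrist_force: [0.5, -0.5, -4.0]
finger_gap: 0.171
```

```bash
python3 - <<'E'
from h import *
view("side","s5")
delta(hook(0.033,0.044,37),Rt(37))
E
```

```text
t 5.9 tcp [0.5744 0.0469 0.1152] F [-2.2616 -0.2573 -4.727 ] gap 0.17438327600193038 q [ 0.1015  0.6151  1.6979 -0.1306  1.4674 -0.1598]
shift [-0.0004 -0.0012 -0.0039] turn [-0.0034 -0.0001  0.0003]
```

View pics/s5.png

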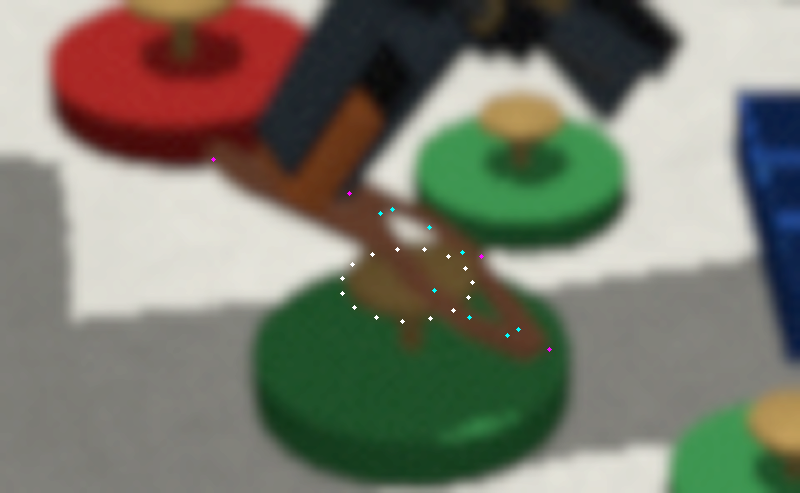

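The tilted eye is now around the cap and the far rail has dropped outside the rim, at about (520,340) in the crop. Next I'll slide it inward under the cap.

```bash
python3 - <<'E'
from h import *
delta(hook(0.020,0.043,36),Rt(36))
delta(hook(0.009,0.043,35),Rt(35))
E
```

```text
t 5.9 tcp [0.5744 0.0469 0.1152] F [-2.2616 -0.2573 -4.727 ] gap 0.17438327600193038 q [ 0.1015  0.6151  1.6979 -0.1306  1.4674 -0.1598]
shift [-0.0004 -0.0111  0.0066] turn [-0.0209 -0.0001  0.0003]
t 5.9 tcp [0.5744 0.0469 0.1152] F [-2.2616 -0.2573 -4.727 ] gap 0.17438327600193038 q [ 0.1015  0.6151  1.6979 -0.1306  1.4674 -0.1598]
shift [-0.0004 -0.0201  0.0151] turn [-0.0383 -0.0001  0.0003]
```

Call:
{"fn": "move_arm", "kwargs": {
  "rows": [
    [1,0,-0.004,0.002,-0.007,0,0],
    [1,0,-0.008,0.004,-0.014,0,0],
    [1,0,-0.011,0.007,-0.021,0,0],
    [1,0,-0.016,0.011,-0.03,0,0],
    [1,0,-0.02,0.015,-0.038,0,0]
  ]
}}

```text
time_s: 6.4
tcp_pos: [0.5512, 0.039, 0.1183]
tool_rot: [[-0.312, 0.78, -0.542], [0.95, 0.256, -0.179], [-0.0, -0.571, -0.821]]
wrist_force: [0.3, -0.5, -3.2]
finger_gap: 0.176
```

```bash
python3 - <<'E'
from h import *
view("side","s6")
delta(hook(0.009,0.043,35),Rt(35))
E
```

```text
t 6.45 tcp [0.5504 0.0389 0.1181] F [ 0.2977  0.1539 -3.9287] gap 0.17363106346030435 q [ 0.091   0.5594  1.7719 -0.1308  1.4078 -0.1656]
shift [-0.0003  0.0018  0.0022] turn [ 0.0026  0.0002 -0.0001]
```

View pics/s6.png

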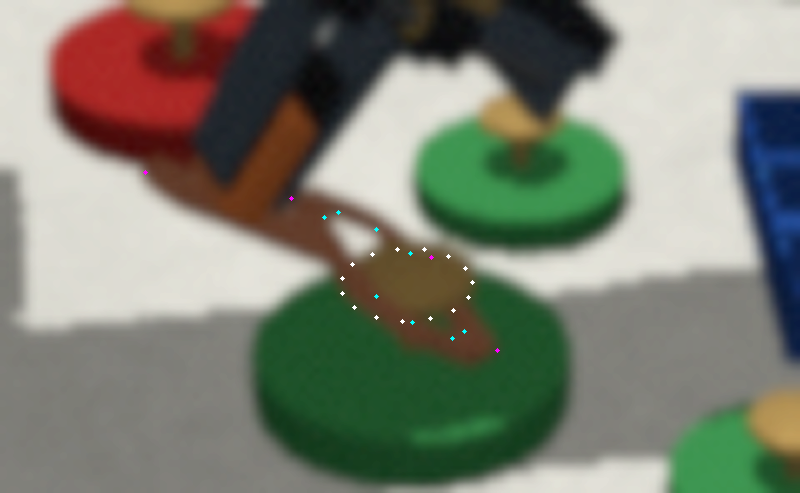

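```bash
python3 - <<'E'
from h import *
delta(hook(0.009,0.043,35),Rt(35))
for a in [(.009,.043,30),(.010,.043,25),(.010,.042,20),(.011,.041,15),(.012,.039,10)]: delta(hook(*a),Rt(a[2]))
E
```

```text
t 6.45 tcp [0.5504 0.0389 0.1181] F [ 0.2977  0.1539 -3.9287] gap 0.17363106346030435 q [ 0.091   0.5594  1.7719 -0.1308  1.4078 -0.1656]
shift [-0.0003  0.0018  0.0022] turn [ 0.0026  0.0002 -0.0001]
t 6.45 tcp [0.5504 0.0389 0.1181] F [ 0.2977  0.1539 -3.9287] gap 0.17363106346030435 q [ 0.091   0.5594  1.7719 -0.1308  1.4078 -0.1656]
shift [-0.0003  0.001   0.0115] turn [-0.0847  0.0003 -0.0001]
t 6.45 tcp [0.5504 0.0389 0.1181] F [ 0.2977  0.1539 -3.9287] gap 0.17363106346030435 q [ 0.091   0.5594  1.7719 -0.1308  1.4078 -0.1656]
shift [-0.0002  0.0018  0.0203] turn [-0.1719  0.0003 -0.0001]
t 6.45 tcp [0.5504 0.0389 0.1181] F [ 0.2977  0.1539 -3.9287] gap 0.17363106346030435 q [ 0.091   0.5594  1.7719 -0.1308  1.4078 -0.1656]
shift [-0.0002  0.0031  0.0304] turn [-0.2592  0.0003 -0.0001]
t 6.45 tcp [0.5504 0.0389 0.1181] F [ 0.2977  0.1539 -3.9287] gap 0.17363106346030435 q [ 0.091   0.5594  1.7719 -0.1308  1.4078 -0.1656]
shift [-0.0002  0.0061  0.0398] turn [-0.3465  0.0003 -0.0001]
t 6.45 tcp [0.5504 0.0389 0.1181] F [ 0.2977  0.1539 -3.9287] gap 0.17363106346030435 q [ 0.091   0.5594  1.7719 -0.1308  1.4078 -0.1656]
shift [-0.0002  0.0105  0.0499] turn [-0.4337  0.0003 -0.0001]
```

Call:
{"fn": "move_arm", "kwargs": {
  "rows": [
    [1,0,0.0,0.01,-0.085,0,0],
    [1,0,0.001,0.019,-0.172,0,0],
    [1,0,0.002,0.029,-0.259,0,0],
    [1,0,0.005,0.039,-0.346,0,0],
    [1,0,0.009,0.049,-0.434,0,0]
  ]
}}

```text
time_s: 6.95
tcp_pos: [0.532, 0.0327, 0.0728]
tool_rot: [[-0.312, 0.936, -0.161], [0.95, 0.308, -0.054], [-0.001, -0.17, -0.985]]
wrist_force: [1.2, -1.1, -3.6]
finger_gap: 0.172
```

```bash
python3 - <<'E'
from h import *
view("side","s7")
for a in [(.012,.039,10),(.014,.036,5),(.016,.032,0),(.018,.026,0)]: delta(hook(*a),Rt(a[2]))
E
```

```text
t 7.0 tcp [0.5294 0.0324 0.0712] F [-1.4858  0.3172 -6.1407] gap 0.17462343088853247 q [ 0.0404  0.4037  2.0378 -0.0605  0.8638 -0.2341]
shift [-0.0006  0.002  -0.0003] turn [ 0.0055 -0.0001 -0.0001]
t 7.0 tcp [0.5294 0.0324 0.0712] F [-1.4858  0.3172 -6.1407] gap 0.17462343088853247 q [ 0.0404  0.4037  2.0378 -0.0605  0.8638 -0.2341]
shift [-0.0006  0.0036  0.0116] turn [-0.0817 -0.0001 -0.0001]
t 7.0 tcp [0.5294 0.0324 0.0712] F [-1.4858  0.3172 -6.1407] gap 0.17462343088853247 q [ 0.0404  0.4037  2.0378 -0.0605  0.8638 -0.2341]
shift [-0.0006  0.0062  0.0245] turn [-0.169  -0.0001 -0.0001]
t 7.0 tcp [0.5294 0.0324 0.0712] F [-1.4858  0.3172 -6.1407] gap 0.17462343088853247 q [ 0.0404  0.4037  2.0378 -0.0605  0.8638 -0.2341]
shift [-0.0006  0.0091  0.0301] turn [-0.169  -0.0001 -0.0001]
```

View pics/s7.png

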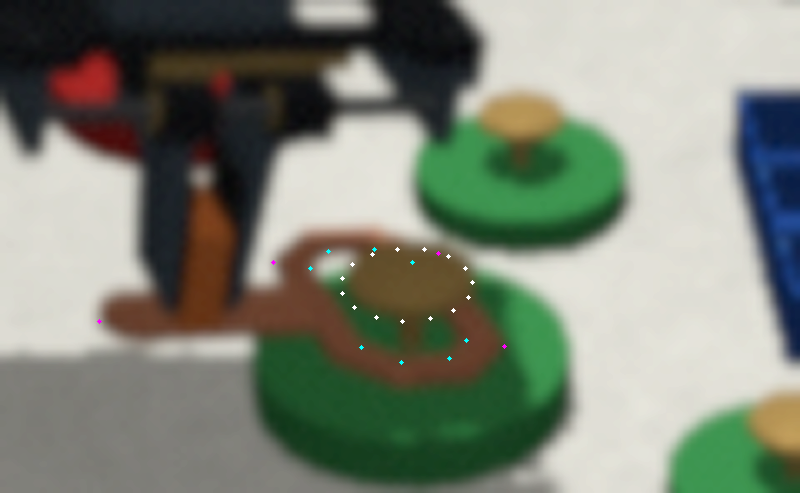

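The eye now surrounds the neck below the cap. I'll finish levelling, lower it onto the base and shift it a little outward.

Call:
{"fn": "move_arm", "kwargs": {
  "rows": [
    [1,0,0.003,0.01,-0.08,0,0],
    [1,0,0.006,0.021,-0.165,0,0],
    [1,0,0.008,0.025,-0.168,0,0],
    [1,0,0.009,0.028,-0.168,0,0],
    [1,0,0.009,0.028,-0.168,0,0]
  ]
}}

```text
time_s: 7.5
tcp_pos: [0.5365, 0.0341, 0.0436]
tool_rot: [[-0.313, 0.95, -0.008], [0.95, 0.313, -0.003], [-0.0, -0.009, -1.0]]
wrist_force: [-0.1, 0.3, -2.4]
finger_gap: 0.173
```

```bash
python3 - <<'E'
from h import *
view("side","s8")
delta(hook(.018,.025,0),Rt(0))
E
```

```text
t 7.55 tcp [0.5367 0.0342 0.0437] F [-0.1407 -0.6066 -2.3192] gap 0.1713598572771683 q [ 0.0216  0.4041  2.1066 -0.0046  0.6387 -0.2928]
shift [-0.0001 -0.0034  0.0047] turn [-0.0083  0.0004  0.0004]
```

View pics/s8.png

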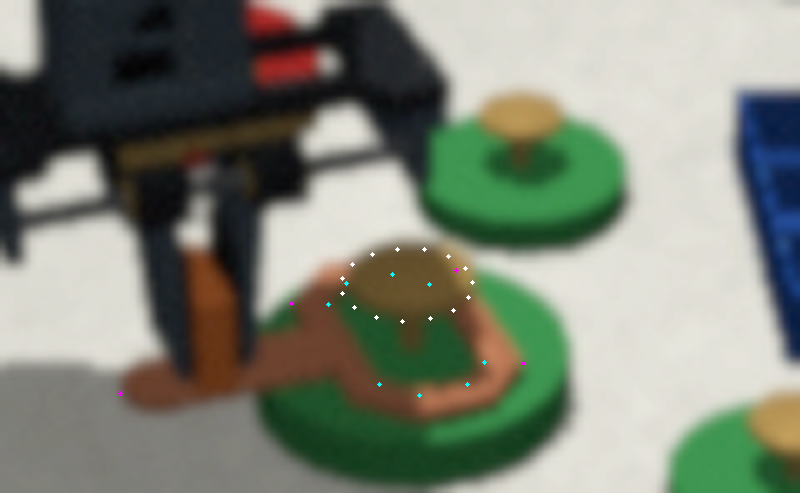

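Call:
{"fn": "move_arm", "kwargs": {
  "rows": [
    [1,0,0,0.001,-0.008,0,0],
    [1,0,0,0.002,-0.008,0,0],
    [1,0,0,0.003,-0.008,0,0],
    [1,0,0,0.004,-0.008,0,0],
    [1,0,0,0.004,-0.008,0,0]
  ]
}}

```text
time_s: 8.05
tcp_pos: [0.5358, 0.034, 0.0394]
tool_rot: [[-0.312, 0.95, 0.001], [0.95, 0.312, -0.0], [-0.0, 0.001, -1.0]]
wrist_force: [1.1, -0.7, -3.1]
finger_gap: 0.173
```

Call:
{"fn": "move_arm", "kwargs": {
  "rows": [
    [1,0,0,0.001,0,0,0],
    [1,0,0,0.001,0,0,0],
    [1,0,0,0.002,0,0,0],
    [1,0,0,0.002,0,0,0],
    [1,0,0,0.002,0,0,0]
  ]
}}

```text
time_s: 8.55
tcp_pos: [0.5359, 0.034, 0.0388]
tool_rot: [[-0.313, 0.95, 0.001], [0.95, 0.313, -0.0], [-0.0, 0.001, -1.0]]
wrist_force: [-12.9, -0.8, 28.5]
finger_gap: 0.175
```

Resting contact is confirmed at 28 N. I'll ease off and open only part way to keep the fingers clear of the cap.

Call:
{"fn": "move_arm", "kwargs": {
  "rows": [
    [1,0,0,-0.001,0,0,0],
    [1,0,0,-0.0015,0,0,0],
    [0.7,0,0,-0.0015,0,0,0],
    [0.6,0,0,-0.0015,0,0,0],
    [0.6,0,0,-0.0015,0,0,0]
  ]
}}

```text
time_s: 9.05
tcp_pos: [0.536, 0.034, 0.039]
tool_rot: [[-0.313, 0.95, 0.001], [0.95, 0.313, 0.0], [-0.0, 0.001, -1.0]]
wrist_force: [0.7, 0.3, -0.4]
finger_gap: 0.386
```

Call:
{"fn": "move_arm", "kwargs": {
  "rows": [
    [0.6,0,0,0,0,0,0],
    [0.6,0,0,0,0,0,0],
    [0.6,0,0,-0.01,0,0,0],
    [0.6,0,0,-0.025,0,0,0],
    [0.6,0,0,-0.045,0,0,0]
  ]
}}

```text
time_s: 9.55
tcp_pos: [0.5356, 0.034, 0.0851]
tool_rot: [[-0.313, 0.95, 0.0], [0.95, 0.313, 0.0], [-0.0, 0.0, -1.0]]
wrist_force: [1.1, -0.7, 0.4]
finger_gap: 0.404
```

Call:
{"fn": "move_arm", "kwargs": {
  "rows": [
    [0.6,0,-0.01,-0.04,0,0,0],
    [0.6,0,-0.02,-0.08,0,0,0],
    [0.6,0,-0.02,-0.12,0,0,0],
    [0.6,0,-0.02,-0.15,0,0,0],
    [0.6,0,-0.02,-0.15,0,0,0]
  ]
}}

```text
time_s: 10.05
tcp_pos: [0.5188, 0.0278, 0.2396]
tool_rot: [[-0.312, 0.95, 0.009], [0.95, 0.312, 0.0], [-0.003, 0.009, -1.0]]
wrist_force: [0.3, 0.4, -0.5]
finger_gap: 0.397
```

```bash
python3 - <<'E'
from h import *
d=view("side","s9",dots=False); view("top","t9",dots=False)
print(bot.state()['tcp_pos'],bot.state()['wrist_force'])
E
```

```text
[0.5168 0.0278 0.2353] [-0.0653  0.0153 -0.1047]
```

View pics/s9.png

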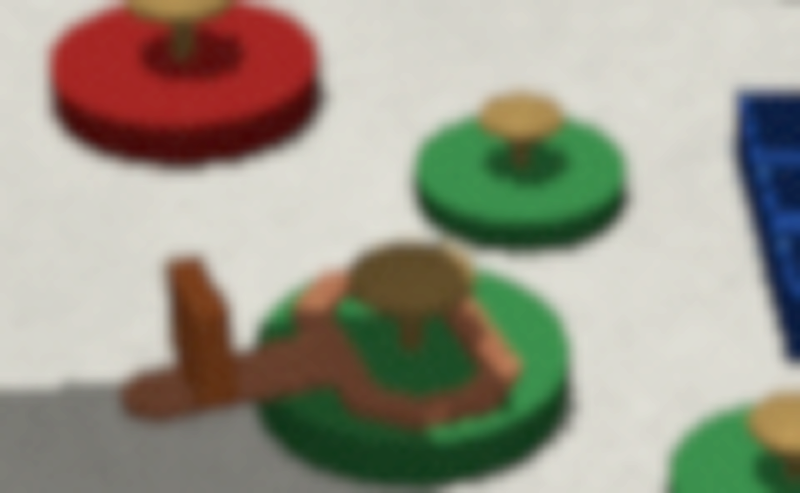

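View pics/t9.png

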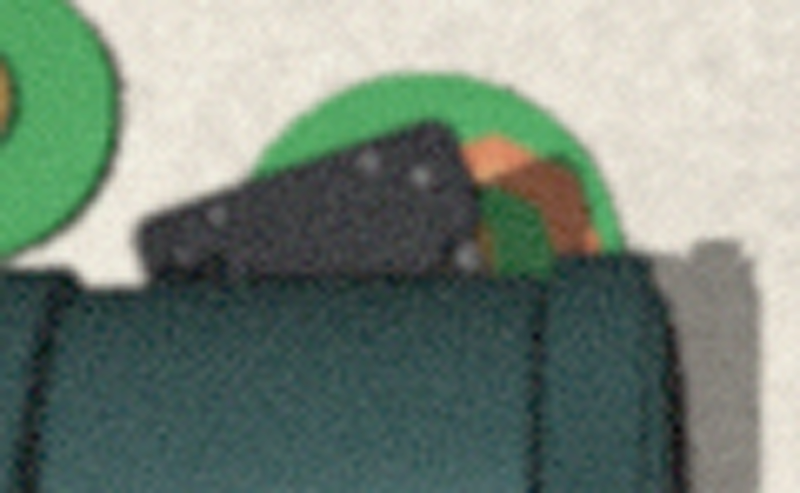

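The side view shows the link lying around the neck under the cap, with its grip upright at (200,330) and the fingers clear. In the top view the arm hides most of the link. I'll check level, height and centring from the side depth image.

```bash
python3 - <<'E'
from h import *
im,d=optics.get_image("side"); C=cloud("side",d); hsv=cv2.cvtColor(im,cv2.COLOR_RGB2HSV)
o=cv2.erode(cv2.inRange(hsv,(3,90,25),(16,255,255)),np.ones((2,2)))>0
near=(np.linalg.norm(C[...,:2]-POST[:2],axis=2)<.16)&(d>0)&o
Q=C[near]; pl=Q[(Q[:,2]>.015)&(Q[:,2]<.045)]
for _ in range(4):
    A=np.c_[pl[:,:2]-POST[:2],np.ones(len(pl))]; x=np.linalg.lstsq(A,pl[:,2],rcond=None)[0]; r=pl[:,2]-A@x; pl=pl[abs(r)<max(.003,2*r.std())]
print(len(pl),"slope deg",np.rad2deg(np.arctan(np.hypot(*x[:2]))),"z top at post",x[2],"zmed",np.median(pl[:,2]))
g=Q[(Q[:,2]>.066)&(Q[:,2]<.085)]; g=g[(g[:,:2]-POST[:2])@S[:2]<-.05]; print("grip top",len(g),g.mean(0), "s,l",(g.mean(0)-POST)@S,(g.mean(0)-POST)@L, "ztop",np.percentile(Q[:,2],99))
s=np.stack([(pl-POST)@S,(pl-POST)@L],1); print("plate s range",s.min(0),s.max(0))
# steel link
k=np.load("side0.npz"); a=k['im'][280:360,220:330].astype(int); b=im[280:360,220:330].astype(int); print("steel diff",abs(a-b).mean())
print(bot.state()['time_s'])
E
```

```text
278 slope deg 0.09247487617810063 z top at post 0.030640589471652626 zmed 0.030609088056623546
grip top 50 [0.5368 0.0239 0.0744] s,l -0.08765606696777874 -0.009725660268164682 ztop 0.07806009595557437
plate s range [-0.1146 -0.0567] [0.0326 0.0494]
steel diff 2.7541287878787877
10.2
```

```bash
python3 -c "
from bench import bot
print(bot.close_job(), bot.state()['time_s'])"
```

```text
the job is handed in; nothing more can be done
the job is handed in; nothing more can be done
```

The copper link is hooked over the large green-based post and lies flat on its base under the cap, released. I handed the job in just after 10.2 s of robot time; handing in gave no verdict.

I gripped it by the orange grip and tilted it about 37°. I lowered the far rail outside the cap, slid it in to the neck, swung the grip side down level, and felt it touch the base at about 28 N. Then I let go with the fingers partly open and backed the arm clear.

**Last checks, from the side camera:**
- **Level and height:** the plate slopes 0.1°, and its top is at 30.6 mm, so the underside is about 25.6 mm above the bench.
- **Centring:** the eye's centre is about 3–4 mm from the post's axis along the link, and within about 10 mm across it.
- **Clear of the robot:** the gripper is clear and the wrist force is near zero.
- **Steel link:** it was never touched. I did not measure its position again; its image patch differs from the start by about 3 grey levels on average, which I take to be noise or lighting.

Two checks were imperfect. During the hooking, the link appeared about 1–2 mm from where the tool pose placed it, within the calibration tolerance. The top view after release was mostly hidden by the arm, so it could not confirm the centring.

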